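# Index the welding turntable and swing in the torch rest

## Task

Turn the round plate of the welding positioner by pushing on its spokes until the hex nut lying on it has come round to the torch rest's spot, in line with the rest's post. Then push the torch rest's arm in to its stop, so that its ring ends centred above the nut. The nut and the flat bar only ride on the plate: do not touch them with the robot or let them leave the plate, and leave the other things on the bench where they are.

Things in the scene. Friction and masses are not known exactly. Their poses are not given: they have to be found in the camera images.
- positioner: grey fixed foot of the positioner, 156 mm across, bolted down; origin on the turning plate's vertical axis, at bench height; its x axis is the plate's zero direction. The steel plate above it is 190 mm across, its top 60 mm above the bench. A strap 30 mm wide, 6 mm high runs along the bench from the foot to the torch rest's post; otherwise it is free under the spokes
- turntable (a joint): angle of the plate, rad, counter-clockwise from above. Four level spokes (12 mm bar, centre line 54 mm above the bench) reach from its rim to 140 mm from the axis, with 20 mm black balls at 150 mm; at 0 they point along the foot's x, y, -x and -y. Turns both ways (limits -6.28, 6.28), friction 0.12 N m, stays where it is left
- nut: hex nut, 34 mm across corners, 14 mm high, lying loose on the plate about 55 mm from its axis; origin at the centre of its underside
- flat_bar: flat steel bar off-cut, 32 x 85 x 10 mm, lying loose on the plate on the other side of the axis from the nut; origin at the centre of its underside
- rest_spot (a point): the torch rest's spot: point at the height of the plate's top, 55 mm from the plate's axis on the straight line to the post; fixed, it does not turn with the plate. The ring stands over this spot when the arm is in
- rest_pivot (a point): the pivot on top of the torch rest's upright 20 mm post (fixed, 185 mm from the plate's axis, outside the knobs), 115 mm above the bench, at the middle of the arm's height; the hub round it is 26 mm across and its top is 127 mm above the bench
- rest_arm (a joint): angle of the torch rest's arm, rad: 0 parked (swung out, 100 degrees from the direction to the plate's axis), growing clockwise from above to 1.745, its stop, where the arm points from the post at the plate's axis. Friction 0.05 N m, stays where it is left
- ring_centre (a point): centre of the ring at the end of the arm, 130 mm from the pivot, 115 mm above the bench; the ring is 54 mm across outside, of 8 mm bar. The arm is a level 12 mm round bar from the pivot to the ring; it passes 39 mm above the nut
- hole_cutter: dark round hole saw, 50 mm across, 61 mm high, standing on the bench, not to be moved; origin at the centre of its underside
- bolt: big hex bolt standing on its head, 33 x 29 x 74 mm, not to be moved; origin at the centre of its underside
- small_nut: smaller hex nut, 28 mm across corners, 11 mm high, lying on the bench beside the positioner, not part of the job and not to be moved; origin at the centre of its underside

How it is judged:
On the way, in this order (a step that is already met when the one before it is completed fails the run):
1. the nut has come round to the torch rest's spot (within 12 mm), riding on the plate (horizontal distance between nut and rest_spot below 0.012 m and height (world z) of nut below 0.066 m), for 0.3 s.
2. the torch rest's arm has been pushed in to its stop (value of joint rest_arm above 1.65 rad), for 0.2 s.
At the end, for the whole second after the job is handed in: The nut lies on the plate at rest with its centre within 12 mm of the rest's spot, the arm is within about 5 degrees of its stop with its ring within 15 mm of being centred over the nut, and the flat bar still lies on the plate (all of step 1 and horizontal distance between nut and ring_centre below 0.015 m and value of joint rest_arm above 1.65 rad and height (world z) of each of nut, flat_bar above 0.055 m and height (world z) of flat_bar below 0.066 m and linear speed of nut below 0.01 m/s); the robot touches nothing.
It fails at once if the robot touches the nut or the flat bar (contact force between any of the fingers, the arm and nut above 0.3 N or contact force between any of the fingers, the arm and flat_bar above 0.3 N).
It fails at once if the nut or the flat bar is lifted off or leaves the plate (height (world z) of any of nut, flat_bar above 0.075 m or height (world z) of any of nut, flat_bar below 0.05 m).
It fails at once if another thing on the bench is moved more than 20 mm or tipped (distance of any of hole_cutter, bolt, small_nut from where it was at the start of the episode above 0.02 m or angle between any of bolt, hole_cutter's own z axis and vertical above 0.5 rad).
It also fails if it takes over 64 s, if anything falls off the work surface, if the arm or the gripper's body presses on something with over 40 N, if the wrist force passes 120 N, or if a joint passes its speed limit or range.

## Robot

A 6-joint arm with a two-finger parallel gripper is mounted at the origin on a cart in front of the work surface, level with it; the furniture and walls round the work are solid. World frame = base frame: x ahead of the robot, y to its left, z up, the work surface at z = 0. Lengths are in m, angles in rad, forces in N, time in s.
With the tool pointing down it reaches from about 0.35 to 0.875 m from the base axis. Payload 4.2 kg.
Tool frame: the origin (TCP) lies midway between the tips of the shut fingers; the grasp point (between the pads) lies 19 mm behind it; z points along the fingers, y is the direction in which the jaws open and shut (so a half turn about z gives the same grasp; the last joint's range is limited). The gripper opens to 87 mm and grips with 3 to 60 N. Pads are 19 mm wide; open, the fingers measure 117 mm over their backs; the gripper's body (75 mm by 190 mm) begins 51 mm behind the grasp point.
Start: joints at [1.467, 0.385, 0.008, 0, -1.194, -0.259], TCP at [0.222, 0.584, 0.223] pointing down, gripper open.
Joint ranges: [-3.14, 3.14], [-1.21, 2.06], [-1.07, 1.41], [-3.16, 2.05], [-2.99, -0.16], [-3.1, 3.1]. Speed limits (rad/s): [2.79, 2.79, 3.14, 3.14, 3.14, 3.14].

## Interface

Orientations are given as a rotation vector (axis times angle).
In Python, from rig import arm gives the robot as it stands.
- The arm moves only by the tool servo_tool, never from a script. Its argument "moves" is text: rows parted by semicolons, each of 7 numbers parted by spaces: the shift along the tool's x, y, z in mm, then the turn, a rotation vector about the tool's x, y, z in degrees, then the opening, from 0 (shut) to 1 (fully open). A call has 1 to 12 rows; each row is the pose to reach, as a shift and turn from the pose commanded when the call began, along the tool's axes at that moment; what a row does not reach only later rows make up. A row lasts 1/10 s, in which the tool goes at most 50 mm and 8.59 degrees, less where a joint would pass 70% of its speed; a pose out of reach is approached as far as the arm can. A call with a gripper value outside its range is refused whole. The fingers move at their own pace and stop on an object; "squeeze" is the grip in N (left out, the last holds). Time passes only in rows, so rows that repeat a pose let the fingers close. It gives the time, the measured TCP pose, the force and the opening at its end, in the units of the state.
- arm.get_state(): the state, without advancing time (a new reading comes with each control period).
- arm.grab_frame(name): name is "scene" or "side" or "wrist"; returns the picture (384x512x3 uint8, red, green, blue); there is no depth.
- arm.camera_info(name): a dict with "fx", "fy", "cx", "cy" (pixels), "extrinsics" (4x4, takes a point from camera to world coordinates). Camera axes: x right, y up, looking along -z (the intrinsics and any distortion apply to the point x, -y, -z); pixel columns grow to the right and rows downward; lengths in m; the calibration is good to about 2 mm. A picture is of the moment at which its call begins: read the wrist's pose just before it. camera_info takes no time and is no camera call; for the wrist camera it gives the pose at the moment of the call.
- arm.finish_job(): hands the job in, once; it reports no verdict.
The state is a dict: "t": time; "qpos": joint angles; "qd": joint speeds; "joint_torque": joint torques, N m; "ee_pos": TCP position; "eef_rot": TCP orientation; "wrist_force": force on the tool from outside, world axes, zero at the start; "torque": the same for the moment, N m; "finger_gap": finger opening in m.
Only numpy, scipy, OpenCV 4.12 (cv2) and the standard library are available. Lean on these libraries where they do the work, as an engineer would, in place of code of your own. Each camera call takes 0.05 s, during which the arm holds its last target.

## Working session

There is one attempt and no reset: what is moved stays moved. The work goes in short steps, Python scripts to look and compute and a tool call to move; the robot and the scene stay as the last step left them, time stands still between calls to the robot, and variables do not carry over. Pictures are saved under pics/ and viewed, and the job is handed in when it is done.

Besides the shell and the picture viewer there is one more tool, called after "Emit:" as a command line: name --argument value ..., lists and objects as JSON in quotes. servo_tool: Moves the arm, as the interface text tells. Its arguments: {"type":"object","properties":{"moves":{"type":"string"},"squeeze":{"type":"number"}},"required":["moves"]}

```bash
mkdir -p pics; ls
cat > h.py <<'E'
import numpy as np, cv2
from rig import arm
from scipy.spatial.transform import Rotation as R
def grab(n,f):
    im=arm.grab_frame(n); cv2.imwrite('pics/'+f+'.png',im[:,:,::-1]); return im
def proj(n,P,ci=None):
    ci=ci or arm.camera_info(n); E=np.array(ci['extrinsics']); p=np.linalg.inv(E)@np.r_[P,1]
    return np.array([ci['cx']+ci['fx']*p[0]/-p[2], ci['cy']+ci['fy']*(-p[1])/-p[2]])
def back(n,uv,z,ci=None):
    ci=ci or arm.camera_info(n); E=np.array(ci['extrinsics'])
    d=E[:3,:3]@np.array([(uv[0]-ci['cx'])/ci['fx'],-(uv[1]-ci['cy'])/ci['fy'],-1]); o=E[:3,3]
    return o+d*(z-o[2])/d[2]
E
python3 - <<'E'
from h import *
for n in ['scene','side','wrist']:
    grab(n,n+'0'); ci=arm.camera_info(n); print(n,{k:(np.round(v,3).tolist() if k=='extrinsics' else v) for k,v in ci.items()})
s=arm.get_state(); print(s['t'],s['ee_pos'],s['eef_rot'],s['wrist_force'])
E
```

```text
pics
scene {'fx': 458.6213135289804, 'fy': 458.6213135289804, 'cx': 250.64457321550378, 'cy': 190.81890054415314, 'extrinsics': [[-0.873, 0.342, -0.348, 0.199], [-0.487, -0.626, 0.609, 0.372], [-0.01, 0.701, 0.713, 0.813], [0.0, 0.0, 0.0, 1.0]]}
side {'fx': 393.3220020273388, 'fy': 393.3220020273388, 'cx': 260.7954708954632, 'cy': 187.4317322645444, 'extrinsics': [[0.914, 0.213, -0.345, 0.161], [-0.405, 0.431, -0.806, -1.182], [-0.023, 0.877, 0.48, 0.651], [0.0, 0.0, 0.0, 1.0]]}
wrist {'fx': 292.691020407519, 'fy': 292.691020407519, 'cx': 256.96264773905517, 'cy': 189.7696193018077, 'extrinsics': [[-0.354, 0.89, 0.288, 0.3], [-0.935, -0.338, -0.107, 0.554], [0.002, -0.307, 0.952, 0.384], [0.0, 0.0, 0.0, 1.0]]}
0.15 [0.22164816 0.58390554 0.22171935] [ 3.08840044e+00 -5.66659785e-01 -2.68530366e-04] [-0.04937541 -0.54871355 -0.5476534 ]
```

View pics/scene0.png

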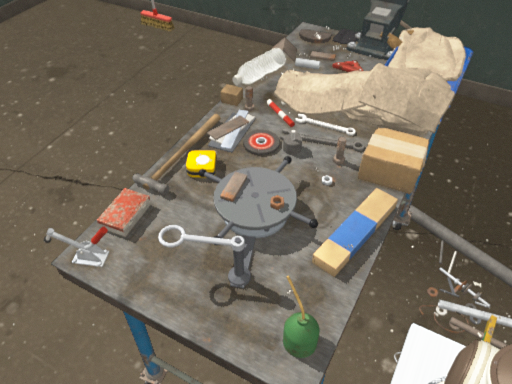

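View pics/side0.png

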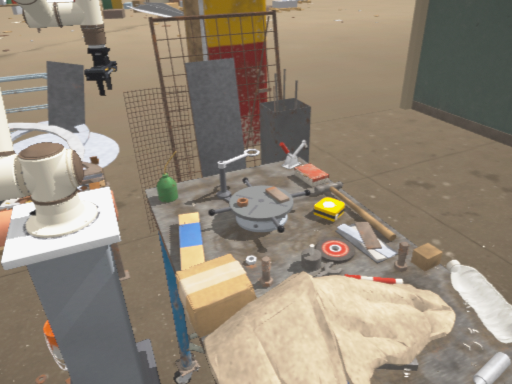

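View pics/wrist0.png

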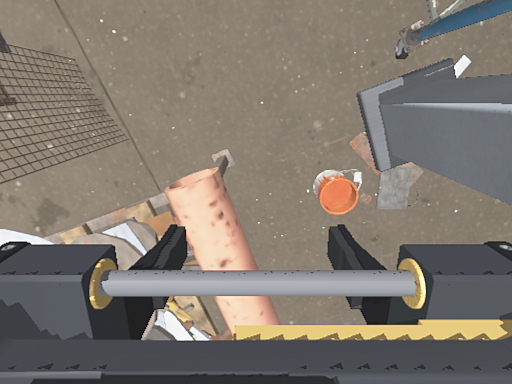

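The plate is at scene (255,200), with the nut at (278,202), the bar at (234,187), the post hub at (238,242) and the parked ring at (171,236). I'll enlarge these.

Run:
```python
import cv2
a=cv2.imread('pics/scene0.png')[130:320,140:340]; cv2.imwrite('pics/s0c.png',cv2.resize(a,None,fx=4,fy=4,interpolation=cv2.INTER_CUBIC)[:600*2][:,:800][:760])
b=cv2.imread('pics/side0.png')[135:285,180:380]; cv2.imwrite('pics/d0c.png',cv2.resize(b,None,fx=4,fy=4,interpolation=cv2.INTER_CUBIC))
a=cv2.imread('pics/scene0.png')[145:295,145:345]; cv2.imwrite('pics/s0c.png',cv2.resize(a,None,fx=4,fy=4,interpolation=cv2.INTER_CUBIC))
```

```text
(no output)
```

View pics/s0c.png

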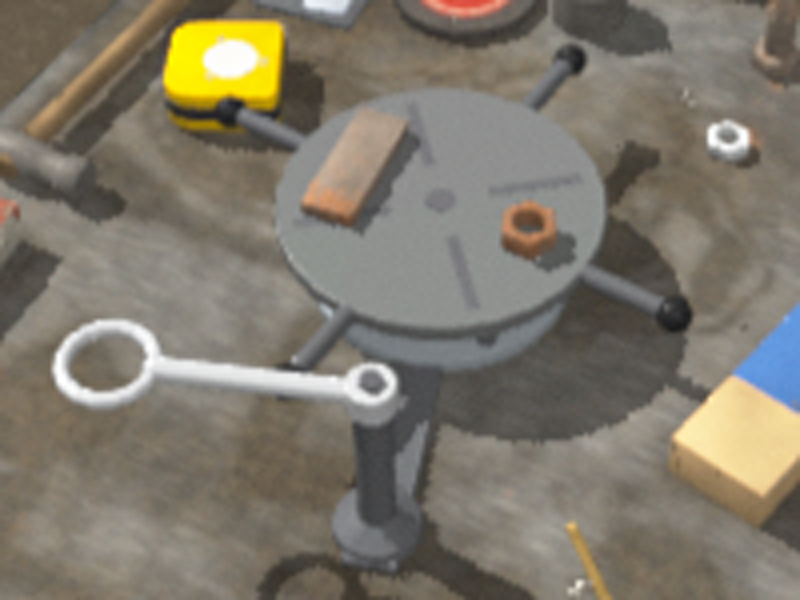

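View pics/d0c.png

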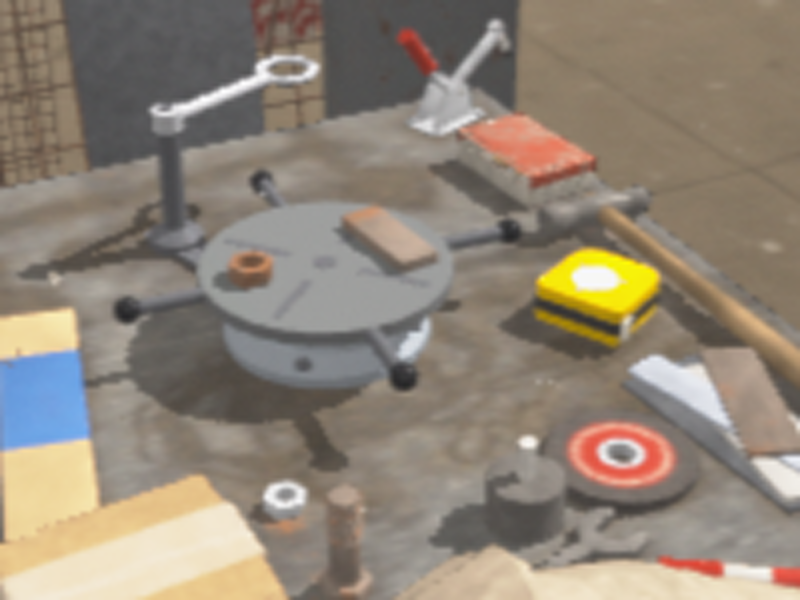

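Run:
```python
from h import *
S=dict(axis=(440,200,.06),nut=(529,222,.072),hub=(371,380,.127),ring=(106,363,.117),kA=(570,58,.054),kB=(675,312,.054),kC=(230,110,.054),small=(729,142,.008),boltb=(775,65,.01),barc=(357,160,.07),cutter=(590,5,.03),woodcorner=(740,380,.04),woodcorner2=(672,440,.04))
D=dict(axis=(325,263,.06),nut=(250,264,.072),hub=(166,112,.127),ring=(288,69,.117),kB=(127,309,.054),kA=(403,375,.054),kC=(509,230,.054),kD=(262,184,.054),small=(286,496,.008),boltt=(345,495,.074),barc=(388,236,.07),cuttertop=(528,480,.061))
for n,d,o in(('scene',S,(145,145)),('side',D,(180,135))):
    for k,(x,y,z) in d.items(): print(n,k,np.round(back(n,(o[0]+x/4,o[1]+y/4),z),4))
```

```text
scene axis [ 0.5516 -0.2636  0.06  ]
scene nut [ 0.4945 -0.2623  0.072 ]
scene hub [ 0.4918 -0.0873  0.127 ]
scene ring [ 0.6145 -0.0411  0.117 ]
scene kA [ 0.5425 -0.4149  0.054 ]
scene kB [ 0.402  -0.2558  0.054 ]
scene kC [ 0.7024 -0.2742  0.054 ]
scene small [ 0.441  -0.4388  0.008 ]
scene boltb [ 0.4418 -0.5182  0.01  ]
scene barc [ 0.6043 -0.2604  0.07  ]
scene cutter [ 0.5648 -0.4934  0.03  ]
scene woodcorner [ 0.3562 -0.2402  0.04  ]
scene woodcorner2 [ 0.372  -0.1866  0.04  ]
side axis [ 0.5545 -0.2646  0.06  ]
side nut [ 0.4973 -0.2606  0.072 ]
side hub [ 0.4922 -0.1006  0.127 ]
side ring [ 0.6192 -0.0451  0.117 ]
side kB [ 0.4057 -0.2518  0.054 ]
side kA [ 0.5459 -0.4108  0.054 ]
side kC [ 0.7057 -0.2721  0.054 ]
side kD [ 0.5637 -0.117   0.054 ]
side small [ 0.4481 -0.4398  0.008 ]
side boltt [ 0.4495 -0.5298  0.074 ]
side barc [ 0.6061 -0.2647  0.07  ]
side cuttertop [ 0.5595 -0.5491  0.061 ]
```

```bash
cat >> h.py <<'E'
def pose():
    s=arm.get_state(); return np.array(s['ee_pos']),R.from_rotvec(s['eef_rot']),s
def plan(P,yawdeg=None,Rt=None):
    "tool down; yaw = world angle of tool x"
    p,r,s=pose()
    if Rt is None:
        c,sn=np.cos(np.radians(yawdeg)),np.sin(np.radians(yawdeg))
        Rt=R.from_matrix(np.array([[c,sn,0],[sn,-c,0],[0,0,-1]]))
    print('shift mm',np.round(1000*r.inv().apply(np.array(P)-p),1),'turn deg',np.round(np.degrees((r.inv()*Rt).as_rotvec()),1))
E
python3 - <<'E'
from h import *
p,r,s=pose(); print(np.round(r.as_matrix(),3)); E=np.array(arm.camera_info('wrist')['extrinsics'])
print('cam in tool',np.round(r.inv().apply(E[:3,3]-p),3),np.round(r.as_matrix().T@E[:3,:3],3))
for y in (0,-20,180,90,-90): print(y);plan([0.5,-0.22,0.33],y)
E
```

```text
[[ 0.935 -0.355 -0.   ]
 [-0.355 -0.935 -0.002]
 [ 0.     0.002 -1.   ]]
cam in tool [ 0.084  0.001 -0.162] [[ 0.001  0.952  0.307]
 [ 1.    -0.001 -0.001]
 [-0.001  0.307 -0.952]]
0
shift mm [ 545.6  652.9 -107.1] turn deg [  0.1   0.  -20.8]
-20
shift mm [ 545.6  652.9 -107.1] turn deg [ 0.1 -0.  -0.8]
180
shift mm [ 545.6  652.9 -107.1] turn deg [ 0.000e+00 -1.000e-01  1.592e+02]
90
shift mm [ 545.6  652.9 -107.1] turn deg [ 1.000e-01  1.000e-01 -1.108e+02]
-90
shift mm [ 545.6  652.9 -107.1] turn deg [ 0.1 -0.1 69.2]
```

Emit:
servo_tool --moves "0 0 -100 0 0 0 0;50 50 -107 0 0 0 0;632 599 -107 0 0 -20 0;632 599 -107 0 0 -20 0;632 599 -107 0 0 -20 0;632 599 -107 0 0 -20 0;632 599 -107 0 0 -20 0;632 599 -107 0 0 -20 0;632 599 -107 0 0 -20 0;632 599 -107 0 0 -20 0;632 599 -107 0 0 -20 0;632 599 -107 0 0 -20 0"

```text
t: 1.35
ee_pos: [0.4556, 0.0969, 0.3195]
eef_rot: [-3.141, 0.021, -0.0]
wrist_force: [1.0, 0.6, -0.1]
finger_gap: 0.0025
```

Run:
```python
from h import *
print(pose()[0]); plan([0.6,-0.2,0.33],0)
```

```text
[0.45562146 0.09692001 0.31947271]
shift mm [148.3 295.  -10.6] turn deg [-0.  -0.  -0.8]
```

Emit:
servo_tool --moves "148 295 -10 0 0 0 0;148 295 -10 0 0 0 0;148 295 -10 0 0 0 0;148 295 -10 0 0 0 0;148 295 -10 0 0 0 0;148 295 -10 0 0 0 0;148 295 -10 0 0 0 0;148 295 -10 0 0 0 0;148 295 -10 0 0 0 0;148 295 -10 0 0 0 0"

```text
t: 2.35
ee_pos: [0.599, -0.1973, 0.3293]
eef_rot: [-3.141, 0.02, 0.001]
wrist_force: [0.8, 0.6, -0.1]
finger_gap: 0.0002
```

Run:
```python
from h import *
print(pose()[0],arm.camera_info('wrist')['extrinsics'])
im=grab('wrist','w1'); cv2.imwrite('pics/w1b.png',cv2.resize(im[:,:,::-1],(800,600),interpolation=cv2.INTER_CUBIC))
```

```text
[ 0.59898497 -0.19730658  0.32930017] [[-1.19814968e-02  9.51416761e-01  3.07672863e-01  6.83102311e-01]
 [-9.99928194e-01 -1.14692421e-02 -3.47319322e-03 -1.98948694e-01]
 [ 2.24320310e-04 -3.07692384e-01  9.51485862e-01  4.91703191e-01]
 [ 0.00000000e+00  0.00000000e+00  0.00000000e+00  1.00000000e+00]]
```

View pics/w1b.png

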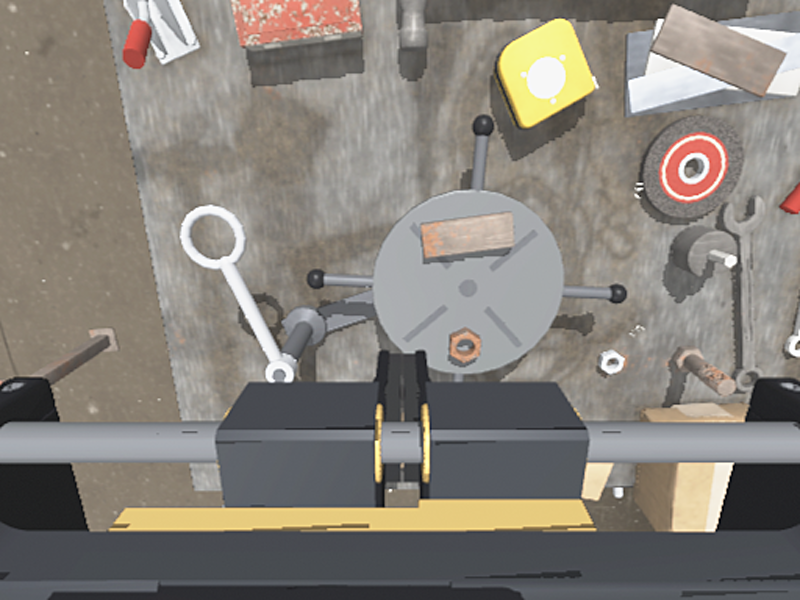

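The wrist view shows the plate axis at (467,288), nut (465,346), hub (279,373), ring (212,237), and knobs at (483,125), (316,279) and (617,293).

Run:
```python
from h import *
D=dict(axis=(467,288,.06),nut=(465,346,.074),hub=(279,373,.127),ring=(212,237,.117),kC=(483,125,.054),kD=(316,279,.054),kA=(617,293,.054),small=(611,361,.011),tapecorner=(520,128,.03),tape2=(498,70,.03),postbase=(303,325,.01))
Q={}
for k,(x,y,z) in D.items(): Q[k]=back('wrist',(x/1.5625,y/1.5625),z)[:2]; print(k,np.round(Q[k],4))
f=lambda v:(np.linalg.norm(v),np.degrees(np.arctan2(v[1],v[0])))
C=Q['axis']
for k in Q: print(k,f(Q[k]-C))
print('arm',f(Q['ring']-Q['hub']))
# model fit over views: axis c, post angle, arm angle
from scipy.optimize import least_squares
W=[('wrist',k,(D[k][0]/1.5625,D[k][1]/1.5625)) for k in ('axis','nut','hub','ring','kC','kD','kA')]
S=dict(axis=(440,200),nut=(529,222),hub=(371,380),ring=(106,363),kA=(570,58),kB=(675,312),kC=(230,110))
DD=dict(axis=(325,263),nut=(250,264),hub=(166,112),ring=(288,69),kB=(127,309),kA=(403,375),kC=(509,230),kD=(262,184))
W+=[('scene',k,(145+v[0]/4,145+v[1]/4)) for k,v in S.items()]+[('side',k,(180+v[0]/4,135+v[1]/4)) for k,v in DD.items()]
ci={n:arm.camera_info(n) for n in('scene','side','wrist')}
u=lambda a:np.array([np.cos(a),np.sin(a)])
def model(q):
    c=q[:2]; th,post,q1,nr,na=q[2:7]; M={'axis':np.r_[c,.06],'nut':np.r_[c+nr*u(na),.073]}
    for i,k in enumerate('CDBA'): M['k'+k]=np.r_[c+.15*u(th+[0,1,2,3][i]*np.pi/2),.054]
    P=c+.185*u(post); M['hub']=np.r_[P,.127]; M['ring']=np.r_[P+.13*u(post+np.pi+np.radians(100)-q1),.116]
    return M
off=lambda q,n:{'wrist':q[7:9],'scene':q[9:11],'side':q[11:13]}[n]
def res(q):
    M=model(q); r=[]
    for n,k,uv in W:
        P=M[k].copy(); P[:2]+=off(q,n); r+=list((proj(n,P,ci[n])-uv))
    return np.r_[r,q[7:13]/.002*.7]
q0=np.r_[.5535,-.264,-.06,1.9,0,.056,3.1,np.zeros(6)]
s=least_squares(res,q0,loss='soft_l1'); q=s.x
print('axis',q[:2],'th,post,q1 deg',np.degrees(q[2:5]),'nut r,ang',q[5],np.degrees(q[6]),'off',np.round(q[7:],4))
for (n,k,uv),r in zip(W,res(q)[:2*len(W)].reshape(-1,2)): print(n,k,np.round(r,1))
```

```text
axis [ 0.5517 -0.2619]
nut [ 0.4956 -0.2598]
hub [ 0.4952 -0.088 ]
ring [ 0.6155 -0.0412]
kC [ 0.7026 -0.2722]
kD [ 0.5609 -0.1123]
kA [ 0.5429 -0.4136]
small [ 0.4465 -0.4387]
tapecorner [ 0.7006 -0.3114]
tape2 [ 0.7508 -0.2879]
postbase [ 0.4949 -0.0853]
axis (np.float64(0.0), np.float64(0.0))
nut (np.float64(0.05609407397452926), np.float64(177.8768903265764))
hub (np.float64(0.1828767251879676), np.float64(107.98471514022053))
ring (np.float64(0.22971592519975725), np.float64(73.86582772875683))
kC (np.float64(0.15131427075253207), np.float64(-3.891470552608051))
kD (np.float64(0.1498438860233248), np.float64(86.45771690670149))
kA (np.float64(0.15194694742209092), np.float64(-93.32337223903478))
small (np.float64(0.20576110811326814), np.float64(-120.74216192767334))
tapecorner (np.float64(0.15698544963569952), np.float64(-18.390189317760647))
tape2 (np.float64(0.20079440095937806), np.float64(-7.436225897062554))
postbase (np.float64(0.18552836459887317), np.float64(107.81679721072025))
arm (np.float64(0.12905699718789862), np.float64(21.227091214431425))
axis [ 0.55279586 -0.26365148] th,post,q1 deg [ -3.51552955 108.33887766   7.41237327] nut r,ang 0.05745995129352567 177.2105649650109 off [-0.0004  0.0007 -0.0012 -0.0004  0.0018 -0.0003]
wrist axis [ 0.7 -0.5]
wrist nut [0.1 0.1]
wrist hub [-0.4  0.7]
wrist ring [ 0.  -0.2]
wrist kC [-0.1  0.4]
wrist kD [ 0.5 -0.4]
wrist kA [-0.6 -0.2]
scene axis [ 0.1 -0.1]
scene nut [-0.1  0. ]
scene hub [-0.4 -0.7]
scene ring [ 0.2 -0. ]
scene kA [-0.1  0.3]
scene kB [-0.1  0.3]
scene kC [0.2 0.4]
side axis [-0.1 -0.1]
side nut [ 0.  -0.2]
side hub [ 0.  -1.7]
side ring [-0.7  0. ]
side kB [0.1 0.6]
side kA [0.3 0.6]
side kC [-0.2  0.3]
side kD [-0.3 -0.4]
```

```bash
cat >> h.py <<'E'
C=np.array([.5525,-.263])
def onsp(phi,r=.118,d=.021):
    a=np.radians(phi); return C+r*np.array([np.cos(a),np.sin(a)])+d*np.array([-np.sin(a),np.cos(a)])
E
python3 - <<'E'
from h import *
print(pose()[2]['qpos'])
for d in(.045,.03,.021): P=onsp(-3.5,d=d); print(P); plan([*P,.04],-3.5)
E
```

```text
[-6.16540822e-02  3.46534761e-01  2.13870346e-01 -1.45316743e-04
 -1.43790339e+00  1.62007675e+00]
[ 0.67302709 -0.22528766]
shift mm [ 74.3  27.4 289.7] turn deg [-0.  -0.   2.8]
[ 0.67211136 -0.24025968]
shift mm [ 73.6  42.4 289.7] turn deg [-0.  -0.   2.8]
[ 0.67156193 -0.2492429 ]
shift mm [ 73.1  51.3 289.7] turn deg [-0.  -0.   2.8]
```

Emit:
servo_tool --moves "40 15 0 0 0 2 0;74 27 0 0 0 3 0;74 27 50 0 0 3 0;74 27 100 0 0 3 0;74 27 150 0 0 3 0;74 27 190 0 0 3 0;74 27 220 0 0 3 0;74 27 250 0 0 3 0;74 27 275 0 0 3 0;74 27 290 0 0 3 0;74 27 290 0 0 3 0"

```text
t: 3.5
ee_pos: [0.6716, -0.2248, 0.0373]
eef_rot: [-3.139, 0.102, 0.007]
wrist_force: [0.2, -0.1, 0.7]
finger_gap: 0.0003
```

```bash
cat > a.py <<'E'
from h import *
p,r,s=pose(); print(p,s['wrist_force'],np.degrees(np.arctan2(r.as_matrix()[1,0],r.as_matrix()[0,0])))
E
python3 - <<'E'
from a import *
for phi in [-3.5]+list(range(-6,-75,-3)): print(phi,end=' ');plan([*onsp(phi),.04],phi)
for n in('scene','side'):
    im=grab(n,n+'2')
o=cv2.imread('pics/side2.png')[135:285,180:380];cv2.imwrite('pics/d2c.png',cv2.resize(o,None,fx=4,fy=4,interpolation=cv2.INTER_CUBIC))
E
```

```text
[ 0.67156659 -0.22477817  0.03728478] [ 0.22803119 -0.05554575  0.69393148] -3.7257112270858452
-3.5 shift mm [ 1.6 24.4 -2.7] turn deg [-0.   0.3 -0.2]
-6 shift mm [ 2.4 29.6 -2.7] turn deg [-0.   0.3  2.3]
-9 shift mm [ 3.1 35.8 -2.7] turn deg [-0.   0.3  5.3]
-12 shift mm [ 3.5 42.1 -2.8] turn deg [-0.   0.3  8.3]
-15 shift mm [ 3.5 48.4 -2.8] turn deg [-0.   0.3 11.3]
-18 shift mm [ 3.2 54.6 -2.8] turn deg [-0.   0.3 14.3]
-21 shift mm [ 2.6 60.9 -2.8] turn deg [ 0.   0.3 17.3]
-24 shift mm [ 1.6 67.1 -2.8] turn deg [ 0.   0.3 20.3]
-27 shift mm [ 0.4 73.2 -2.8] turn deg [ 0.   0.3 23.3]
-30 shift mm [-1.2 79.3 -2.8] turn deg [ 0.   0.3 26.3]
-33 shift mm [-3.1 85.3 -2.7] turn deg [ 0.   0.3 29.3]
-36 shift mm [-5.4 91.1 -2.7] turn deg [ 0.   0.3 32.3]
-39 shift mm [-7.9 96.9 -2.7] turn deg [ 0.   0.3 35.3]
-42 shift mm [-10.7 102.5  -2.7] turn deg [ 0.1  0.3 38.3]
-45 shift mm [-13.8 107.9  -2.7] turn deg [ 0.1  0.3 41.3]
-48 shift mm [-17.2 113.2  -2.7] turn deg [ 0.1  0.3 44.3]
-51 shift mm [-20.9 118.3  -2.7] turn deg [ 0.1  0.2 47.3]
-54 shift mm [-24.8 123.2  -2.7] turn deg [ 0.1  0.2 50.3]
-57 shift mm [-28.9 127.9  -2.7] turn deg [ 0.1  0.2 53.3]
-60 shift mm [-33.4 132.4  -2.6] turn deg [ 0.1  0.2 56.3]
-63 shift mm [-38.  136.6  -2.6] turn deg [ 0.1  0.2 59.3]
-66 shift mm [-42.9 140.6  -2.6] turn deg [ 0.1  0.2 62.3]
-69 shift mm [-47.9 144.3  -2.6] turn deg [ 0.1  0.2 65.3]
-72 shift mm [-53.2 147.7  -2.6] turn deg [ 0.1  0.2 68.3]
```

View pics/d2c.png

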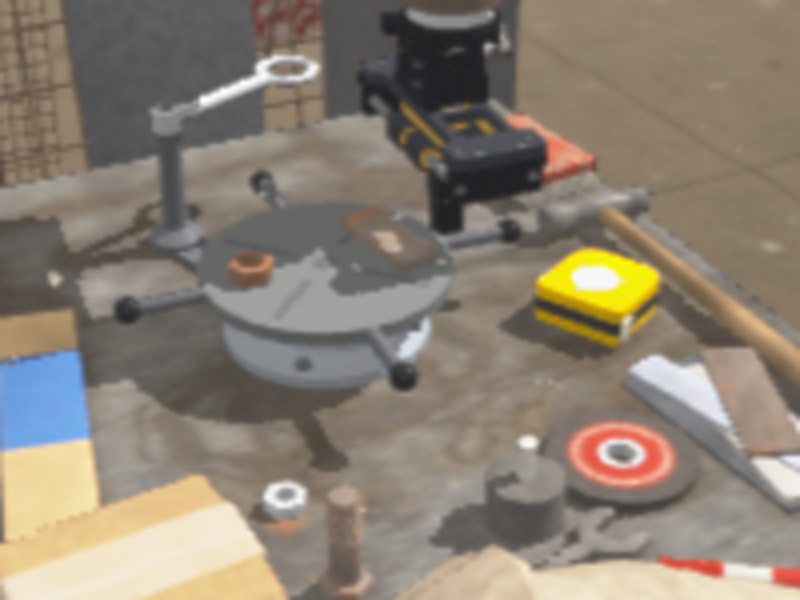

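The fingers are behind spoke C, clear of the bar. I'll start pushing clockwise.

Emit:
servo_tool --moves "2 15 -2 0 0 0 0;2 24 -3 0 0 0 0;2.4 29.6 -3 0 0 2.3 0;3.1 35.8 -3 0 0 5.3 0;3.5 42 -3 0 0 8.3 0;3.5 48.4 -3 0 0 11.3 0;3.2 54.6 -3 0 0 14.3 0;2.6 61 -3 0 0 17.3 0;1.6 67 -3 0 0 20.3 0;0.4 73.2 -3 0 0 23.3 0;-1.2 79.3 -3 0 0 26.3 0;-3.1 85.3 -3 0 0 29.3 0"

```text
t: 4.8
ee_pos: [0.6644, -0.3121, 0.0435]
eef_rot: [-3.01, 0.899, -0.003]
wrist_force: [0.6, 1.7, 1.0]
finger_gap: 0.0005
```

Run:
```python
from a import *
for phi in range(-33,-75,-3): print(phi,end=' ');plan([*onsp(phi),.04],phi)
for n in('scene','side'):
    im=grab(n,n+'3')
o=cv2.imread('pics/side3.png')[135:285,180:380];cv2.imwrite('pics/d3c.png',cv2.resize(o,None,fx=4,fy=4,interpolation=cv2.INTER_CUBIC))
o=cv2.imread('pics/scene3.png')[145:295,145:345];cv2.imwrite('pics/s3c.png',cv2.resize(o,None,fx=4,fy=4,interpolation=cv2.INTER_CUBIC))
```

```text
[ 0.66436465 -0.31214545  0.04351664] [0.57740025 1.71902341 0.95375781] -33.27209676490276
-33 shift mm [-2.6 -1.3  3.5] turn deg [-0.1 -0.1 -0.3]
-36 shift mm [-1.6  4.9  3.5] turn deg [-0.1 -0.1  2.7]
-39 shift mm [-1.  11.2  3.5] turn deg [-0.1 -0.1  5.7]
-42 shift mm [-0.7 17.4  3.5] turn deg [-0.1 -0.1  8.7]
-45 shift mm [-0.7 23.7  3.5] turn deg [-0.1 -0.1 11.7]
-48 shift mm [-1.  30.   3.5] turn deg [-0.1 -0.1 14.7]
-51 shift mm [-1.7 36.2  3.5] turn deg [-0.1 -0.1 17.7]
-54 shift mm [-2.7 42.4  3.5] turn deg [-0.1 -0.1 20.7]
-57 shift mm [-4.  48.5  3.5] turn deg [-0.1 -0.1 23.7]
-60 shift mm [-5.7 54.6  3.5] turn deg [-0.1 -0.1 26.7]
-63 shift mm [-7.6 60.6  3.5] turn deg [-0.1 -0.1 29.7]
-66 shift mm [-9.9 66.4  3.4] turn deg [-0.1 -0.1 32.7]
-69 shift mm [-12.4  72.1   3.4] turn deg [-0.1 -0.1 35.7]
-72 shift mm [-15.3  77.7   3.4] turn deg [-0.1 -0.1 38.7]
```

View pics/d3c.png

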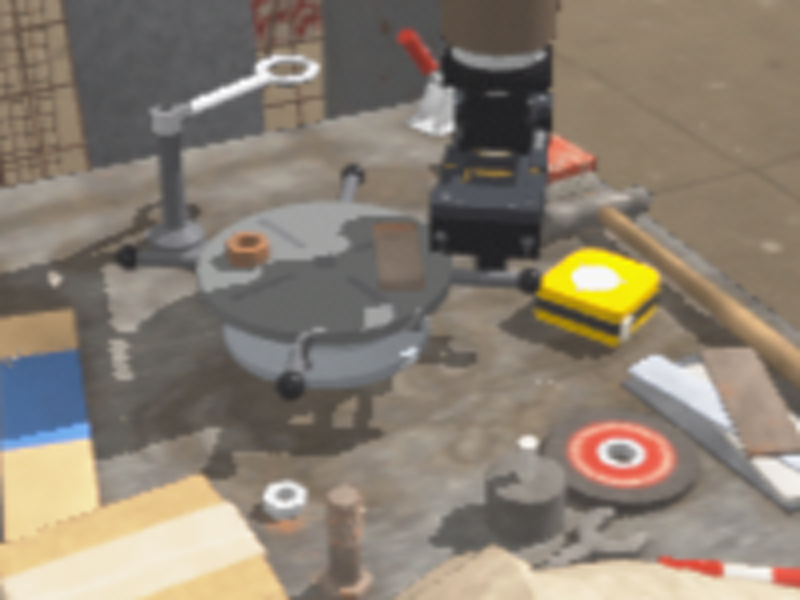

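View pics/s3c.png

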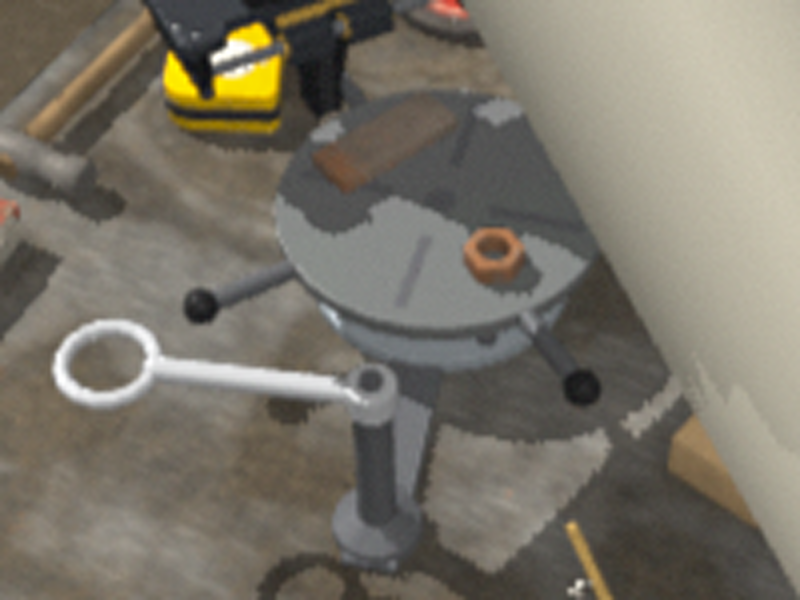

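Run:
```python
from h import *
for n,k,x,y,z in (('scene','D',145+201/4,145+305/4,.054),('scene','B',145+582/4,145+387/4,.054),('side','A',180+290/4,135+385/4,.054),('side','D',180+352/4,135+176/4,.054),('side','B',180+127/4,135+257/4,.054),('scene','nut',145+494/4,145+249/4,.073),('side','nut',180+248/4,135+246/4,.073)):
    v=back(n,(x,y),z)[:2]-C; print(n,k,np.linalg.norm(v),np.degrees(np.arctan2(v[1],v[0])))
```

```text
scene D 0.14868063367148845 58.34285591012152
scene B 0.15035219997512636 148.8480351056601
side A 0.14828526583163715 -121.97412453280384
side D 0.15089925417734726 56.676633220964305
side B 0.14879782355684457 146.7455468116581
scene nut 0.05839631442483989 150.446054996508
side nut 0.05404849365517998 151.68125904021767
```

Emit:
servo_tool --moves "-1.6 5 2 0 0 2.7 0;-1 11.2 2 0 0 5.7 0;-0.7 17.4 2 0 0 8.7 0;-0.7 23.7 2 0 0 11.7 0;-1 30 2 0 0 14.7 0;-1.7 36.2 2 0 0 17.7 0;-2.7 42.4 2 0 0 20.7 0;-4 48.5 2 0 0 23.7 0;-5.7 54.6 2 0 0 26.7 0;-7.6 60.6 2 0 0 29.7 0;-9.9 66.4 2 0 0 32.7 0;-12.4 72 2 0 0 35.7 0"

```text
t: 6.1
ee_pos: [0.6151, -0.365, 0.0413]
eef_rot: [-2.591, 1.776, -0.003]
wrist_force: [0.9, 0.6, -0.6]
finger_gap: 0.0006
```

Run:
```python
from a import *
for phi in range(-69,-80,-2): print(phi,end=' ');plan([*onsp(phi),.04],phi)
for n in('scene','side'):
    im=grab(n,n+'4')
o=cv2.imread('pics/side4.png')[135:285,180:380];cv2.imwrite('pics/d4c.png',cv2.resize(o,None,fx=4,fy=4,interpolation=cv2.INTER_CUBIC))
o=cv2.imread('pics/scene4.png')[145:295,145:345];cv2.imwrite('pics/s4c.png',cv2.resize(o,None,fx=4,fy=4,interpolation=cv2.INTER_CUBIC))
```

```text
[ 0.61505925 -0.36503803  0.04126932] [ 0.89894823  0.56693621 -0.55680347] -68.85031084797144
-69 shift mm [0.3 0.8 1.3] turn deg [-0.1 -0.1  0.1]
-71 shift mm [1.  5.  1.3] turn deg [-0.1 -0.1  2.1]
-73 shift mm [1.5 9.1 1.3] turn deg [-0.1 -0.1  4.1]
-75 shift mm [ 1.8 13.3  1.2] turn deg [-0.1 -0.1  6.1]
-77 shift mm [ 2.  17.5  1.2] turn deg [-0.1 -0.1  8.1]
-79 shift mm [ 2.1 21.7  1.2] turn deg [-0.1 -0.1 10.1]
```

View pics/d4c.png

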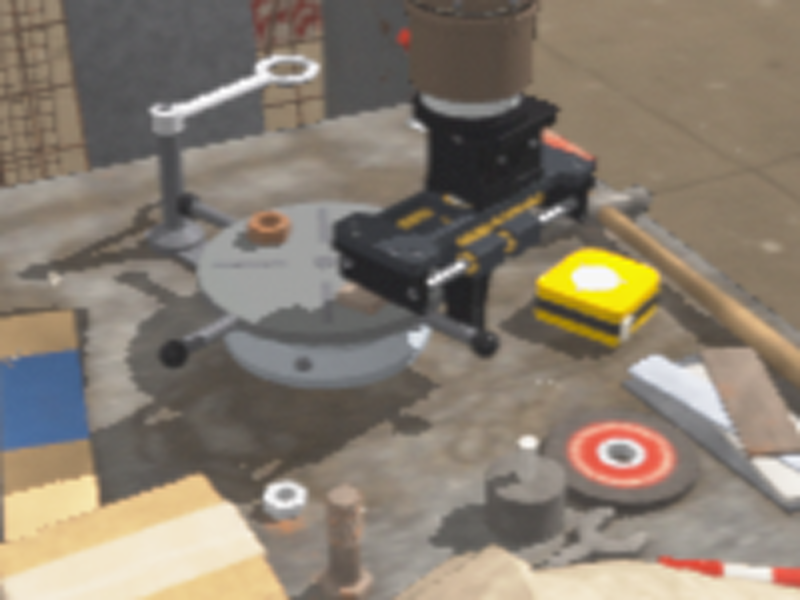

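View pics/s4c.png

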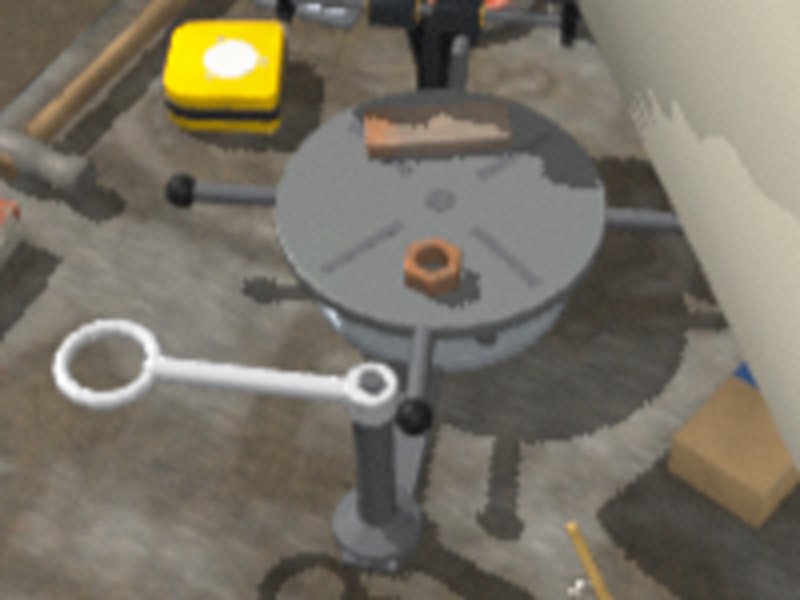

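Run:
```python
from h import *
for n,k,x,y,z in (('scene','D',145+180/4,145+190/4,.054),('scene','B',145+414/4,145+416/4,.054),('side','A',180+174/4,135+353/4,.054),('side','B',180+188/4,135+208/4,.054),('side','C',180+484/4,135+343/4,.054),('scene','nut',145+433/4,145+260/4,.073),('side','nut',180+270/4,135+226/4,.073)):
    v=back(n,(x,y),z)[:2]-C; print(n,k,np.linalg.norm(v),np.degrees(np.arctan2(v[1],v[0])))
a=np.radians(108.3); P=np.r_[C+.055*np.array([np.cos(a),np.sin(a)]),.073]
for n,o in(('scene',(145,145)),('side',(180,135))): print(n,'target crop px',(proj(n,P)-o)*4)
```

```text
scene D 0.15023352337469856 23.290045214681626
scene B 0.14946133257512817 114.05624561520774
side A 0.14645870194488705 -157.2290224281138
side B 0.14575241543414105 113.036742481577
side C 0.15018341386884573 -66.4731878228679
scene nut 0.05778537993486716 116.1528915058917
side nut 0.05115539597835998 115.02222763560579
scene target crop px [419.5210497  255.05821559]
side target crop px [272.41632331 221.34261996]
```

Emit:
servo_tool --moves "0.5 3 1 0 0 1 0;1 6 1 0 0 2 0;1.3 9 1 0 0 4 0;1.6 12 1 0 0 5 0;1.8 14 1 0 0 6.3 0;1.8 14 1 0 0 6.3 0;1.8 14 1 0 0 6.3 0"

```text
t: 6.9
ee_pos: [0.6017, -0.3712, 0.0391]
eef_rot: [2.491, -1.914, -0.002]
wrist_force: [0.1, -0.1, 0.1]
finger_gap: 0.0001
```

Run:
```python
from a import *
for n in('scene','side'):
    im=grab(n,n+'5')
a=cv2.imread('pics/side5.png')[165:240,200:300];b=cv2.imread('pics/scene5.png')[170:245,200:300]
cv2.imwrite('pics/c5.png',cv2.resize(np.vstack([a,b]),None,fx=4,fy=4,interpolation=cv2.INTER_CUBIC))
```

```text
[ 0.60169585 -0.37120673  0.03908125] [ 0.06698863 -0.10722746  0.12132979] -75.08158039022545
```

View pics/c5.png

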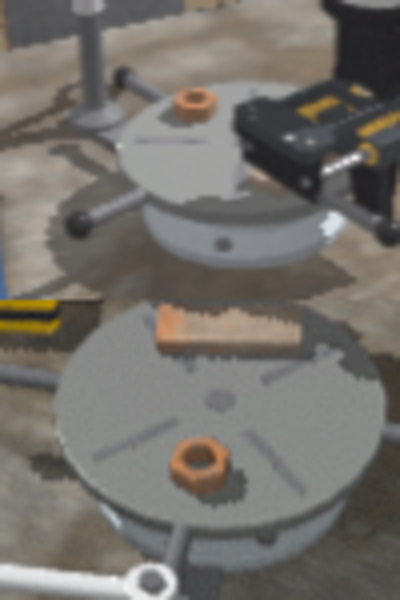

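```bash
cat >> h.py <<'E'
P0=C+.185*np.array([np.cos(np.radians(108.3)),np.sin(np.radians(108.3))])
def onarm(phi,r=.085,d=.021):
    a=np.radians(phi); return P0+r*np.array([np.cos(a),np.sin(a)])+d*np.array([-np.sin(a),np.cos(a)])
E
python3 - <<'E'
from h import *
print(P0,onarm(21.5,d=.045),np.round(pose()[2]['qpos'],2)); plan([*onarm(21.5,d=.05),.25],21.5)
E
```

```text
[ 0.4944114  -0.08735629] [ 0.55700433 -0.01433489] [-0.32  0.68  0.03 -0.   -0.92  0.59]
shift mm [-361.4  -47.8 -210.8] turn deg [  0.    0.1 -96.6]
```

Emit:
servo_tool --moves "-1 -10 0 0 0 0 0;-2 -20 0 0 0 0 0;-2 -20 -30 0 0 0 0;-2 -20 -70 0 0 0 0;-2 -20 -120 0 0 0 0;-2 -20 -170 0 0 0 0;-2 -20 -210 0 0 0 0;-2 -20 -210 0 0 0 0"

```text
t: 7.8
ee_pos: [0.6245, -0.3654, 0.2585]
eef_rot: [-2.49, 1.911, -0.025]
wrist_force: [0.6, -0.0, 0.3]
finger_gap: 0.0004
```

Run:
```python
from a import *
plan([*onarm(21.5,d=.05),.25],21.5)
plan([.60,-.2,.33],0)
```

```text
[ 0.62450981 -0.36544867  0.25853915] [ 0.55634678 -0.02551505  0.3470082 ] -75.01328657209335
shift mm [-361.7  -25.     4.9] turn deg [  0.   -1.  -96.5]
shift mm [-165.4  -20.   -73. ] turn deg [ -0.2  -1.  -75. ]
```

Emit:
servo_tool --moves "-165 -20 -73 0 0 -8 0;-165 -20 -73 0 0 -16 0;-165 -20 -73 0 0 -24 0;-165 -20 -73 0 0 -32 0;-165 -20 -73 0 0 -40 0;-165 -20 -73 0 0 -48 0;-165 -20 -73 0 0 -56 0;-165 -20 -73 0 0 -64 0;-165 -20 -73 0 0 -72 0;-165 -20 -73 0 0 -75 0;-165 -20 -73 0 0 -75 0"

```text
t: 8.9
ee_pos: [0.5983, -0.199, 0.3218]
eef_rot: [-3.141, 0.002, 0.001]
wrist_force: [0.8, -0.2, -0.0]
finger_gap: 0.0003
```

Run:
```python
from a import *
im=grab('wrist','w6'); cv2.imwrite('pics/w6b.png',cv2.resize(im[:,:,::-1],(800,600),interpolation=cv2.INTER_CUBIC))
t=np.radians(108.3)
for nm,P in(('spot',[*(C+.055*np.array([np.cos(t),np.sin(t)])),.074]),('axis',[*C,.06]),('hub',[*P0,.127])): print(nm,proj('wrist',np.array(P))*1.5625)
```

```text
[ 0.59828068 -0.19902038  0.32181024] [ 0.81920049 -0.17265202 -0.01631492] -0.059556887433064636
spot [413.07272575 310.86613997]
axis [466.67089742 289.16182504]
hub [272.34283535 375.81081215]
```

View pics/w6b.png

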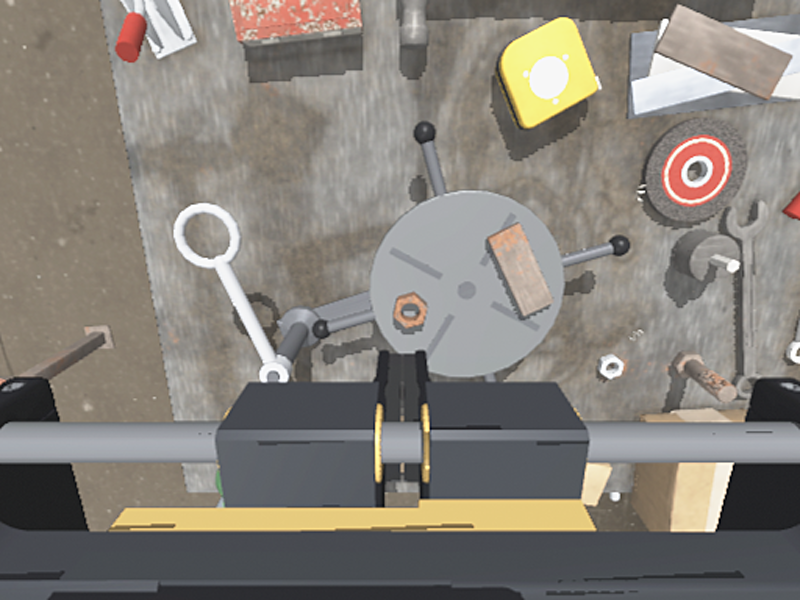

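The nut is at (410,312) and the spot projects to (413,311), so it is within about 3 mm. Next I'll push the rest arm.

Run:
```python
from a import *
plan([*onarm(21.5,d=.05),.25],21.5)
plan([*onarm(21.5,d=.05),.103],21.5)
```

```text
[ 0.59821615 -0.1991127   0.32185761] [0.72639037 0.03750648 0.11063989] -0.12178216258557013
shift mm [ -43.4 -189.3   71.9] turn deg [ -0.    0.  -21.6]
shift mm [ -43.3 -189.3  218.9] turn deg [ -0.    0.  -21.6]
```

Emit:
servo_tool --moves "-43 -190 0 0 0 -8 0;-43 -190 0 0 0 -16 0;-43 -190 0 0 0 -21.5 0;-43 -190 0 0 0 -21.5 0;-43 -190 0 0 0 -21.5 0;-43 -190 50 0 0 -21.5 0;-43 -190 100 0 0 -21.5 0;-43 -190 150 0 0 -21.5 0;-43 -190 190 0 0 -21.5 0;-43 -190 210 0 0 -21.5 0;-43 -190 219 0 0 -21.5 0;-43 -190 219 0 0 -21.5 0"

```text
t: 10.15
ee_pos: [0.5549, -0.0099, 0.1024]
eef_rot: [3.087, 0.582, -0.003]
wrist_force: [0.3, -0.1, -0.2]
finger_gap: 0.0005
```

Run:
```python
from a import *
for phi in [21.5]+list(range(17,-80,-5)): print(phi,end=' ');plan([*onarm(phi),.103],phi)
grab('scene','s7')
o=cv2.imread('pics/s7.png')[145:295,145:345];cv2.imwrite('pics/s7c.png',cv2.resize(o,None,fx=4,fy=4,interpolation=cv2.INTER_CUBIC))
```

```text
[ 0.55494375 -0.00985979  0.10235122] [ 0.33596162 -0.11872965 -0.16871548] 21.367849450645988
21.5 shift mm [ 0.3 28.9 -0.7] turn deg [-0.   0.1 -0.1]
17 shift mm [ 1.7 35.6 -0.7] turn deg [-0.   0.1  4.4]
12 shift mm [ 2.7 43.2 -0.7] turn deg [0.  0.1 9.4]
7 shift mm [ 2.9 50.9 -0.7] turn deg [ 0.   0.1 14.4]
2 shift mm [ 2.5 58.5 -0.7] turn deg [ 0.   0.1 19.4]
-3 shift mm [ 1.5 66.1 -0.7] turn deg [ 0.   0.1 24.4]
-8 shift mm [-0.2 73.5 -0.7] turn deg [ 0.   0.1 29.4]
-13 shift mm [-2.6 80.8 -0.7] turn deg [ 0.   0.1 34.4]
-18 shift mm [-5.6 87.8 -0.6] turn deg [ 0.   0.1 39.4]
-23 shift mm [-9.2 94.5 -0.6] turn deg [ 0.   0.1 44.4]
-28 shift mm [-13.3 100.9  -0.6] turn deg [ 0.   0.1 49.4]
-33 shift mm [-18.  107.   -0.6] turn deg [ 0.1  0.1 54.4]
-38 shift mm [-23.2 112.6  -0.6] turn deg [ 0.1  0.1 59.4]
-43 shift mm [-28.9 117.7  -0.6] turn deg [ 0.1  0.1 64.4]
-48 shift mm [-35.  122.3  -0.6] turn deg [ 0.1  0.1 69.4]
-53 shift mm [-41.5 126.3  -0.6] turn deg [ 0.1  0.1 74.4]
-58 shift mm [-48.3 129.8  -0.6] turn deg [ 0.1  0.1 79.4]
-63 shift mm [-55.4 132.6  -0.5] turn deg [ 0.1  0.1 84.4]
-68 shift mm [-62.7 134.9  -0.5] turn deg [ 0.1  0.1 89.4]
-73 shift mm [-70.1 136.5  -0.5] turn deg [ 0.1  0.1 94.4]
-78 shift mm [-77.7 137.4  -0.5] turn deg [ 0.1  0.1 99.4]
```

View pics/s7c.png

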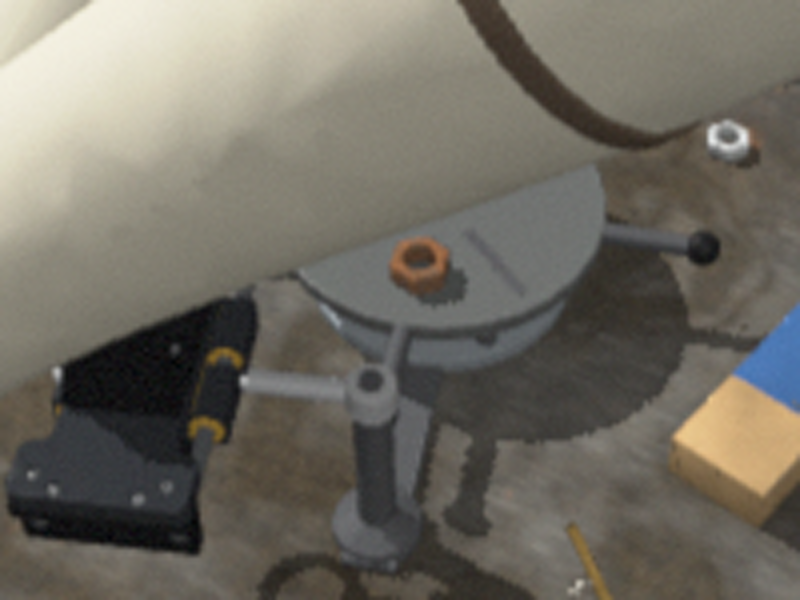

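Emit:
servo_tool --moves "0 15 0 0 0 0 0;0.3 28 0 0 0 0 0;1.7 35.6 0 0 0 4.4 0;2.7 43 0 0 0 9.4 0;2.9 51 0 0 0 14.4 0;2.5 58.5 0 0 0 19.4 0;1.5 66 0 0 0 24.4 0;-0.2 73.5 0 0 0 29.4 0;-2.6 81 0 0 0 34.4 0;-5.6 88 0 0 0 39.4 0;-9.2 94.5 0 0 0 44.4 0;-13.3 101 0 0 0 49.4 0"

```text
t: 11.4
ee_pos: [0.5804, -0.1097, 0.1044]
eef_rot: [-3.046, 0.767, -0.003]
wrist_force: [-0.6, 1.0, 0.6]
finger_gap: 0.0007
```

Run:
```python
from a import *
for phi in list(range(-28,-80,-4)): print(phi,end=' ');plan([*onarm(phi),.103],phi)
grab('scene','s8')
o=cv2.imread('pics/s8.png')[145:295,145:345];cv2.imwrite('pics/s8c.png',cv2.resize(o,None,fx=4,fy=4,interpolation=cv2.INTER_CUBIC))
```

```text
[ 0.58037539 -0.10967064  0.10441217] [-0.61815944  0.97383009  0.64746804] -28.255906153041696
-28 shift mm [-1.4 -0.3  1.4] turn deg [-0.1 -0.1 -0.3]
-32 shift mm [-0.1  5.6  1.4] turn deg [-0.1 -0.1  3.7]
-36 shift mm [ 0.8 11.7  1.4] turn deg [-0.1 -0.1  7.7]
-40 shift mm [ 1.2 17.8  1.4] turn deg [-0.1 -0.1 11.7]
-44 shift mm [ 1.2 23.9  1.4] turn deg [-0.1 -0.1 15.7]
-48 shift mm [ 0.8 30.   1.4] turn deg [-0.1 -0.1 19.7]
-52 shift mm [-0.  36.   1.4] turn deg [-0.1 -0.1 23.7]
-56 shift mm [-1.3 42.   1.4] turn deg [-0.1 -0.1 27.7]
-60 shift mm [-3.  47.9  1.3] turn deg [-0.1 -0.1 31.7]
-64 shift mm [-5.  53.7  1.3] turn deg [-0.1 -0.1 35.7]
-68 shift mm [-7.5 59.2  1.3] turn deg [-0.1 -0.1 39.7]
-72 shift mm [-10.4  64.6   1.3] turn deg [-0.1 -0.1 43.7]
-76 shift mm [-13.6  69.8   1.3] turn deg [-0.1 -0.1 47.7]
```

View pics/s8c.png

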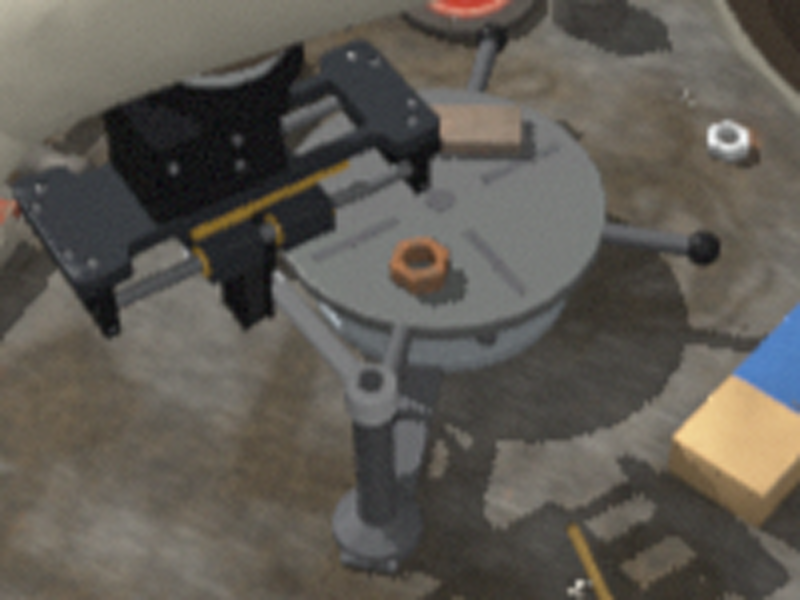

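Emit:
servo_tool --moves "0 5.6 1 0 0 3.7 0;0.8 11.7 1 0 0 7.7 0;1.2 17.8 1 0 0 11.7 0;1.2 24 1 0 0 15.7 0;0.8 30 1 0 0 19.7 0;0 36 1 0 0 23.7 0;-1.3 42 1 0 0 27.7 0;-3 48 1 0 0 31.7 0;-5 53.7 1 0 0 35.7 0;-7 57.5 1 0 0 38.5 0;-7.5 59.2 1 0 0 39.7 0;-7.5 59.2 1 0 0 39.7 0"

```text
t: 12.65
ee_pos: [0.5456, -0.1578, 0.103]
eef_rot: [-2.609, 1.749, -0.002]
wrist_force: [0.3, 0.6, -0.4]
finger_gap: 0.0001
```

Run:
```python
from a import *
for phi in list(range(-68,-80,-2)): print(phi,end=' ');plan([*onarm(phi),.103],phi)
grab('scene','s9')
o=cv2.imread('pics/s9.png')[145:295,145:345];cv2.imwrite('pics/s9c.png',cv2.resize(o,None,fx=4,fy=4,interpolation=cv2.INTER_CUBIC))
```

```text
[ 0.54559258 -0.1577887   0.10302986] [ 0.3366152   0.60347711 -0.37643318] -67.66387358628158
-68 shift mm [0.5 0.1 0. ] turn deg [-0.1 -0.   0.3]
-70 shift mm [1.2 3.1 0. ] turn deg [-0.1 -0.   2.3]
-72 shift mm [1.7 6.1 0. ] turn deg [-0.1 -0.   4.3]
-74 shift mm [2.2 9.1 0. ] turn deg [-0.1 -0.   6.3]
-76 shift mm [ 2.5 12.1  0. ] turn deg [-0.1 -0.   8.3]
-78 shift mm [ 2.8 15.2  0. ] turn deg [-0.1 -0.  10.3]
```

View pics/s9c.png

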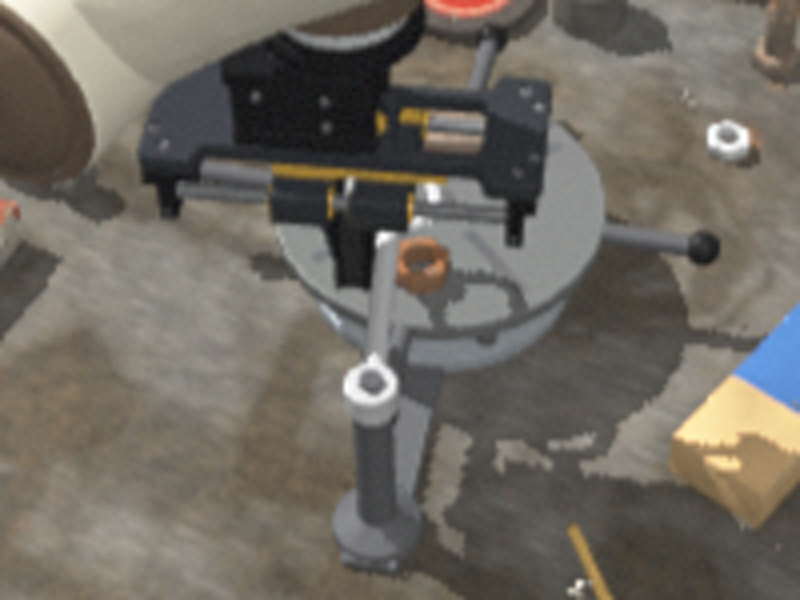

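Emit:
servo_tool --moves "0.6 1.5 0 0 0 1.2 0;1.2 3 0 0 0 2.3 0;1.2 4.5 0 0 0 3.3 0;1.2 6 0 0 0 4 0;1.2 6 0 0 0 4 0;1.2 6 0 0 0 4 0"

```text
t: 13.3
ee_pos: [0.5399, -0.1606, 0.1022]
eef_rot: [2.546, -1.839, -0.001]
wrist_force: [0.8, -0.4, -0.3]
finger_gap: 0.0003
```

Emit:
servo_tool --moves "0.2 1.5 0 0 0 0 0;0.3 3 0 0 0 0 0;0.3 3 0 0 0 0 0;0.3 3 0 0 0 0 0"

```text
t: 13.7
ee_pos: [0.5371, -0.1619, 0.1023]
eef_rot: [2.546, -1.84, -0.001]
wrist_force: [-0.6, -0.2, -0.1]
finger_gap: 0.0008
```

Emit:
servo_tool --moves "0.2 1 0 0 0 0 0;0.3 2 0 0 0 0 0;0.3 2 0 0 0 0 0"

```text
t: 14.0
ee_pos: [0.5358, -0.1626, 0.1024]
eef_rot: [-2.546, 1.839, -0.001]
wrist_force: [1.2, 1.0, -1.2]
finger_gap: 0.0005
```

Run:
```python
from a import *
print(s['joint_torque'])
for phi in list(range(-68,-80,-2)): print(phi,end=' ');plan([*onarm(phi),.103],phi)
grab('scene','s10')
o=cv2.imread('pics/s10.png')[145:295,145:345];cv2.imwrite('pics/s10c.png',cv2.resize(o,None,fx=4,fy=4,interpolation=cv2.INTER_CUBIC))
```

```text
[ 0.53583915 -0.162611    0.10236741] [ 1.21152809  0.96366278 -1.16394118] -71.68944023131728
[-7.27178100e-01 -3.64139950e+01  1.49595505e+01  3.62234607e+00
 -2.73016272e-01  1.55672602e-03]
-68 shift mm [ -1.  -10.7  -0.6] turn deg [-0.1 -0.  -3.7]
-70 shift mm [-0.1 -7.8 -0.6] turn deg [-0.1 -0.  -1.7]
-72 shift mm [ 0.7 -4.9 -0.6] turn deg [-0.1 -0.   0.3]
-74 shift mm [ 1.3 -1.9 -0.6] turn deg [-0.1 -0.   2.3]
-76 shift mm [ 1.9  1.1 -0.6] turn deg [-0.1 -0.   4.3]
-78 shift mm [ 2.3  4.2 -0.6] turn deg [-0.1 -0.   6.3]
```

View pics/s10c.png

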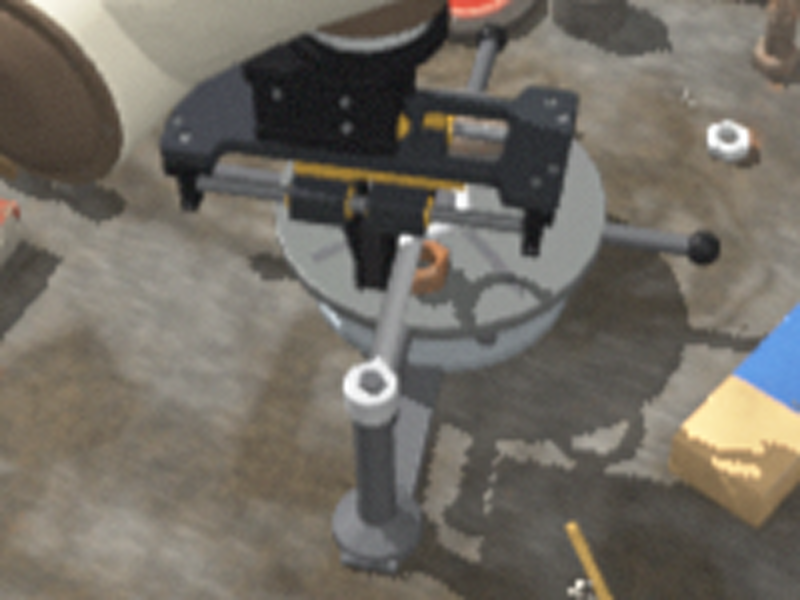

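Emit:
servo_tool --moves "0.2 1 0 0 0 0 0;0.3 2 0 0 0 0 0;0.3 2 0 0 0 0 0"

```text
t: 14.35
ee_pos: [0.5358, -0.1627, 0.1024]
eef_rot: [-2.544, 1.837, -0.005]
wrist_force: [4.1, 4.2, -3.6]
finger_gap: 0.0002
```

Emit:
servo_tool --moves "0.2 1 0 0 0 0 0;0.3 2 0 0 0 0 0;0.3 2 0 0 0 0 0"

```text
t: 14.65
ee_pos: [0.5357, -0.1628, 0.1025]
eef_rot: [-2.542, 1.835, -0.009]
wrist_force: [7.8, 7.8, -4.0]
finger_gap: 0.001
```

Emit:
servo_tool --moves "0.2 1 0 0 0 0 0;0.3 2 0 0 0 0 0;0.3 2 0 0 0 0 0"

```text
t: 14.95
ee_pos: [0.5357, -0.1629, 0.1026]
eef_rot: [-2.539, 1.833, -0.013]
wrist_force: [11.2, 9.8, -6.6]
finger_gap: 0.0006
```

Emit:
servo_tool --moves "0 -3 0 0 0 0 0;0 -8 0 0 0 0 0;0 -15 0 0 0 0 0;0 -30 0 0 0 0 0;0 -45 0 0 0 0 0;0 -45 -30 0 0 0 0;0 -45 -80 0 0 0 0;0 -45 -130 0 0 0 0;0 -45 -180 0 0 0 0;0 -45 -220 0 0 0 0;0 -45 -225 0 0 0 0"

```text
t: 16.05
ee_pos: [0.5746, -0.1525, 0.3343]
eef_rot: [-2.543, 1.837, -0.017]
wrist_force: [-0.3, 0.0, -0.2]
finger_gap: 0.0007
```

Run:
```python
from a import *
plan([.60,-.2,.33],0)
```

```text
[ 0.57460784 -0.15252874  0.33432704] [-0.34629085  0.04645864 -0.22519839] -71.7055450531531
shift mm [53.  -9.2  4.7] turn deg [ -0.3  -0.7 -71.7]
```

Emit:
servo_tool --moves "53 -9 0 0 0 -8 0;53 -9 0 0 0 -16 0;53 -9 0 0 0 -24 0;53 -9 0 0 0 -32 0;53 -9 0 0 0 -40 0;53 -9 0 0 0 -48 0;53 -9 0 0 0 -56 0;53 -9 0 0 0 -64 0;53 -9 0 0 0 -72 0;53 -9 0 0 0 -72 0"

```text
t: 17.05
ee_pos: [0.5975, -0.1991, 0.3263]
eef_rot: [-3.141, -0.007, 0.004]
wrist_force: [-0.2, -0.1, -0.3]
finger_gap: 0.0003
```

Run:
```python
from a import *
im=grab('wrist','w11'); cv2.imwrite('pics/w11b.png',cv2.resize(im[:,:,::-1],(800,600),interpolation=cv2.INTER_CUBIC))
ci=arm.camera_info('wrist'); np.save('ci11.npy',ci,allow_pickle=True)
```

```text
[ 0.59747772 -0.19908946  0.32632276] [-0.21178554 -0.10771193 -0.26206886] 0.26795278393662736
```

View pics/w11b.png

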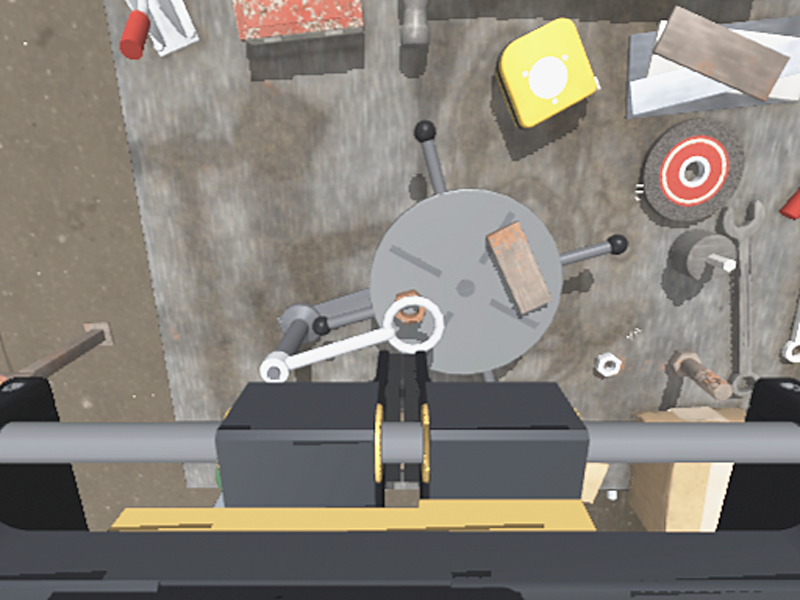

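The ring is at (413,324), the nut at (410,310) and the hub at (274,369). The image offset should be parallax, so I'll compute positions.

Run:
```python
from a import *
b=lambda u,v,z:back('wrist',(u/1.5625,v/1.5625),z)[:2]
ring=b(413,324,.117);nut=b(410,310,.073);hub=b(274,369,.127);ax=b(465,288,.06)
print(ring,nut,hub,ax,np.linalg.norm(ring-nut))
d=ring-hub;e=ax-hub; print(np.linalg.norm(d),np.degrees(np.arctan2(*d[::-1])),np.degrees(np.arctan2(*e[::-1])))
e/=np.linalg.norm(e); print('nut vs spot',nut-(ax-.055*e))
for n in('scene','side'): grab(n,n+'12')
a=cv2.imread('pics/side12.png')[135:235,200:300];b=cv2.imread('pics/scene12.png')[165:265,200:300]
cv2.imwrite('pics/c12.png',cv2.resize(np.hstack([a,b]),None,fx=4,fy=4,interpolation=cv2.INTER_CUBIC))
```

```text
[ 0.59758469 -0.19906454  0.32648539] [ 0.23128715 -1.05161946 -0.77736158] 0.1268739653284674
[ 0.53591815 -0.21001628] [ 0.53311334 -0.20822006] [ 0.4971632  -0.08830459] [ 0.55150955 -0.2621908 ] 0.003330668309971558
0.12773285297436962 -72.33768979952988 -72.64389969464492
nut vs spot [-0.00198918  0.00147493]
```

View pics/c12.png

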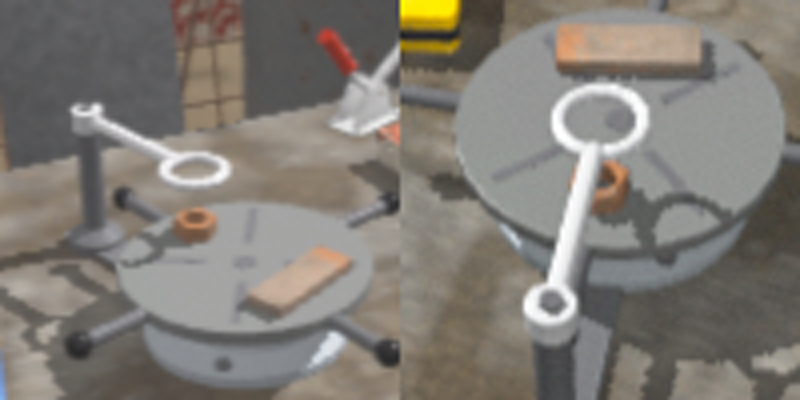

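The ring is 3 mm from the nut, the nut is 2.5 mm from the spot, and the arm is in line with the axis to 0.3°. The robot is clear, so I'm handing in.

Run:
```python
from rig import arm
print(arm.finish_job(), arm.get_state()['t'])
```

```text
the job is handed in; nothing more can be done
the job is handed in; nothing more can be done
```

I pushed one spoke about 69° clockwise with the shut fingers, until the nut was in line with the torch rest's post. Then I pushed the torch rest's arm in from its parked side until it stopped moving and the force rose to about 16 N. After that I backed off and raised the arm, and handed the job in at about 17 s.

**Last checks, from the wrist camera with the gripper raised clear:**
- **Nut:** about 2.5 mm from the rest's spot.
- **Ring:** about 3 mm from the nut's centre in plan.
- **Rest arm:** within 0.3° of pointing at the plate's axis.
- **Flat bar:** still on the plate.
- **Other things on the bench:** they looked unmoved in the pictures; I did not measure them.

**Disagreements:**
- The first side-camera reading of the hub was about 12 mm off the other two views. A joint fit over all three views brought this down to 1.7 pixels.
- The arm measured about 7° in from its stated parked position at the start, which made no difference to the job.
- At the stop, the force on the gripper was about 45° off the world x axis, where a square push on the arm would give about 20°. I put this down to friction. The pictures showed the arm in line afterwards.

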